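# Trial thumb slug held half-turned in the empty bench sleeve

### The job

Fit the loose bayonet thumb slug into whichever of the two bench sleeves is empty (a resin ball plug stands in the other; leave it there): lugs down through the entry slots until its flange sits on the rim, then twist it clockwise seen from above an eighth of a turn (45 degrees, half-way to the lock) against the spring and keep holding it there in the gripper, so the fitter can mark it. Finish while still holding it, since it springs back if let go; never turn it as far as the lock click, and do not disturb the other things on the counter.

Things in the scene. Friction and masses are not known exactly. Their poses are not given: they have to be found in the camera images.
- slug: grey bayonet thumb slug, loose, standing upright, 85 to 170 g, 70 mm tall; origin at the centre of its underside, z up. Round body 31 mm diameter, foot tapered to 26 mm over 4 mm; two steel lugs along +x and -x, out to 22 mm from the axis, 8 mm wide, 15.5 to 21.5 mm up; flange 50 mm diameter, 32 to 38 mm up. Same after a half turn. Seated in a sleeve its origin is 12 mm above the sleeve's
- slug_bar (a point): middle of the slug's upright grip bar, on its axis 54 mm above its underside: bar 40 mm along the slug's x, 14 mm along y, 38 to 70 mm up. Two 3 mm wide steel pointers on the flange also lie along x, out to 29 mm
- sleeve_a: fixed round bench sleeve, 76 mm diameter, black, bright metal rim ring on top; origin at the centre of its underside, z up. Bore 34 mm diameter, its bottom 8 mm above the counter. Two entry slots 11.5 mm wide cut through the 8 mm thick ring to 25 mm radius, along this body's +x and -x; under it a groove lets the lugs turn clockwise from above (anticlockwise blocked after 5 deg)
- sleeve_b: fixed round bench sleeve, 76 mm diameter, black, bright metal rim ring on top; origin at the centre of its underside, z up. Bore 34 mm diameter, its bottom 8 mm above the counter. Two entry slots 11.5 mm wide cut through the 8 mm thick ring to 25 mm radius, along this body's +x and -x; under it a groove lets the lugs turn clockwise from above (anticlockwise blocked after 5 deg)
- sleeve_a_rim (a point): centre of sleeve_a's bore at the top of its rim, 44 mm above the counter. A brass block with a spring ball stands 6 mm above the rim, 35 mm out near the sleeve's -y side: it makes the lock click (resistance from 72 deg of turn, locked at 90)
- sleeve_b_rim (a point): centre of sleeve_b's bore at the top of its rim, 44 mm above the counter. A brass block with a spring ball stands 6 mm above the rim, 35 mm out near the sleeve's -y side: it makes the lock click (resistance from 72 deg of turn, locked at 90)
- spring_a (a joint): return spring inside sleeve_a, rad, 0 at rest. The lugs meet it after 0.13 rad of clockwise turn from the slots and then push it: slug turn = value + 0.13, so 0.65 at an eighth of a turn; the click begins at 1.13. Pushes back gently (0.05 N m at half-way) and turns a released slug back
- spring_b (a joint): return spring inside sleeve_b, rad, 0 at rest. The lugs meet it after 0.13 rad of clockwise turn from the slots and then push it: slug turn = value + 0.13, so 0.65 at an eighth of a turn; the click begins at 1.13. Pushes back gently (0.05 N m at half-way) and turns a released slug back
- plug: blue resin ball plug, plain cylinder 31 mm diameter, 60 mm long, 60 g, standing in the bore of one of the two sleeves and showing 24 mm above its rim; origin at the centre of its underside
- reamer: chrome pilot reamer lying on the counter, 155 mm long along its x, 18 mm thick; origin on the counter under its middle
- grip: grey rubber finger grip, ring 30 mm diameter, 28 mm tall, standing; origin at the centre of its underside
- gauge: black steel hole gauge, flat plate 50 x 140 x 5 mm (long along y) with three holes; origin at the centre of its underside
- walnut_box: fixed walnut box 130 x 200 x 55 mm, lid standing open to about 190 mm high on its +x edge, sizing slugs inside; origin at the centre of its underside
There are look-alikes about, which are no part of the job. What is shaped like the slug but green or purple is not meant.

How it is judged:
By the outcome, as a careful person would: the job done as asked, in the order asked, and still so for the second after the job is handed in, while the arm keeps its last pose, push and grip.
It also fails if it takes over 46 s, if anything falls off the work surface, if the arm or the gripper's body presses on something with over 40 N, if the wrist force passes 120 N, or if a joint passes its speed limit or range.

### The arm

A 6-joint arm with a two-finger parallel gripper is mounted at the origin on the work surface. World frame = base frame: x ahead of the robot, y to its left, z up, the work surface at z = 0. Lengths are in m, angles in rad, forces in N, time in s.
With the tool pointing down it reaches from about 0.15 to 0.775 m from the base axis. Payload 6.1 kg.
Tool frame: the origin (TCP) lies on the centre line of the jaws, within the pads' length; the fingertips stand 19 mm ahead of it and the grasp point (between the pads) is the TCP; z points along the fingers, y is the line along which they close (so a half turn about z gives the same grasp; the last joint's range is limited). The gripper opens to 85 mm and grips with 20 to 120 N. Pads are 22 mm wide; open, the fingers measure 114 mm over their backs; the gripper's body (76 mm by 85 mm) begins 54 mm behind the grasp point. The pads swing forward as they close: fully open they stand 13 mm farther back than shut.
Start: joints at [-1.21, 0.126, -0.04, 1.405, 0, 1.571], TCP at [0.185, -0.491, 0.22] pointing down, gripper open.
Joint ranges: [-2.72, 2.72], [-0.95, 1.95], [-1.27, 1.35], [-1.78, 2.02], [-1.46, 1.47], [-3.14, 3.14]. Speed limits (rad/s): [2.39, 2.39, 3.01, 3.14, 3.14, 3.14].

### API

Orientations are given as a rotation vector (axis times angle).
In Python, from plant import state, capture, get_calibration, close_job gives the robot as it stands. The module is installed in compiled form; this text tells all that it offers.
- The arm moves only by the shell command python3 -m handwheel 'ROWS' [FORCE]. ROWS is JSON, a list of rows, each a list of 3 entries, a list of its own where there are three numbers: the shift along the tool's x, y, z in cm, then the turn, a rotation vector about the tool's x, y, z in rad, then the opening, from 0 (shut) to 1 (fully open). A call has 1 to 12 rows; each row is the pose to reach, as a shift and turn from the pose commanded when the call began, along the tool's axes at that moment; what a row does not reach only later rows make up. A row lasts 1/10 s, in which the tool goes at most 50 mm and 8.59 degrees, less where a joint would pass 70% of its speed; a pose out of reach is approached as far as the arm can. A call with a gripper value outside its range is refused whole. The fingers move at their own pace and stop on an object; FORCE is the grip in N (left out, the last holds). Time passes only in rows, so rows that repeat a pose let the fingers close. It gives the time, the measured TCP pose, the force, the opening and the grip force at its end, in the units of the state.
- state(): the state, without advancing time (a new reading comes with each control period).
- capture(name): name is "side" or "top"; returns the picture (400x640x3 uint8, red, green, blue); there is no depth.
- get_calibration(name): a dict with "camera_matrix" (3x3 intrinsics, pixels), "xyz" and "attitude" of the camera in the world. Camera axes: x right, y up, looking along -z (the intrinsics and any distortion apply to the point x, -y, -z); pixel columns grow to the right and rows downward; lengths in m; the calibration is good to about 2 mm. A picture is of the moment at which its call begins. get_calibration takes no time and is no camera call.
- close_job(): hands the job in; it is judged then, once.
The state is a dict: "time_s": time; "qpos": joint angles; "joint_velocities": joint speeds; "effort": joint torques, N m; "position": TCP position; "tool_rot": TCP orientation; "force": force on the tool from outside, world axes, zero at the start; "ft_torque": the same for the moment, N m; "width": finger opening in m; "grip_force": force on a finger pad.
Only numpy, scipy, OpenCV 4.12 (cv2) and the standard library are available. Lean on these libraries where they do the work, as an engineer would, in place of code of your own. Each camera call takes 0.05 s, during which the arm holds its last target. There are 200 camera calls.

## Working session

There is one attempt and no reset: what is moved stays moved. The work goes in short steps, Python scripts to look and compute and a shell command to move; the robot and the scene stay as the last step left them, time stands still between calls to the robot, and variables do not carry over. Pictures are saved under pics/ and viewed, at most 10 in all, crops included, and the job is handed in when it is done.

```bash
mkdir -p pics
python3 - <<'E'
from plant import *
import cv2
for n in("side","top"):
    im=capture(n); cv2.imwrite(f"pics/{n}0.png",im[:,:,::-1])
    c=get_calibration(n); print(n,c)
print(state())
E
```

```text
side {'camera_matrix': array([[402.49090614,   0.        , 324.09667488],
       [  0.        , 402.49090614, 193.83732553],
       [  0.        ,   0.        ,   1.        ]]), 'xyz': array([ 0.36874943, -0.70879378,  0.55611618]), 'attitude': array([ 1.01982688, -0.12728224, -0.17671787])}
top {'camera_matrix': array([[396.87217944,   0.        , 314.56833978],
       [  0.        , 396.87217944, 195.93656054],
       [  0.        ,   0.        ,   1.        ]]), 'xyz': array([0.40733762, 0.10055645, 1.24472381]), 'attitude': array([ 0.09531111, -0.09343833, -1.55470546])}
{'time_s': 0.1, 'qpos': array([-1.21001643e+00,  1.26318407e-01, -4.05084832e-02,  1.40537409e+00,
        1.15311496e-05,  1.57079543e+00]), 'joint_velocities': array([ 0.00042791,  0.00069077,  0.00167257, -0.00092042, -0.0003307 ,
       -0.00015341]), 'effort': array([-4.65700668e-04, -4.36901700e+01,  3.53605306e+01,  1.36815911e-02,
       -2.12136119e-04, -1.01759250e-05]), 'position': array([ 0.18519815, -0.4908496 ,  0.21890633]), 'tool_rot': array([-3.08925481e+00, -5.63396299e-01,  3.77876028e-04]), 'force': array([-0.17395317, -0.26685197, -0.07074298]), 'ft_torque': array([ 0.02077902, -0.0238702 , -0.00066153]), 'grip_force': 0.0, 'width': 0.08532116326866289}
```

View pics/top0.png

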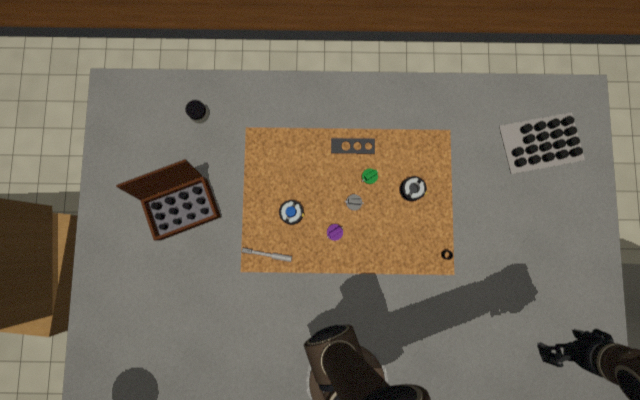

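View pics/side0.png

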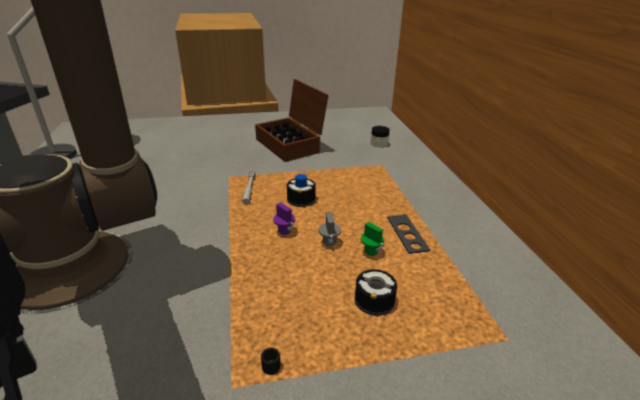

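The top view shows the slug at about (355,202), the empty sleeve at (413,188), and the plugged sleeve at (291,212). In the side view the slug is at (330,230) and the empty sleeve at (376,290). I'll enlarge these areas next.

Run:
```python
import cv2,numpy as np
t=cv2.imread("pics/top0.png");s=cv2.imread("pics/side0.png")
def c(im,u,v,h,k): return cv2.resize(im[v-h:v+h,u-h:u+h],None,fx=k,fy=k,interpolation=cv2.INTER_CUBIC)
A=np.hstack([c(t,355,202,15,13)[:390,:390],c(t,413,188,15,13)])
B=np.hstack([c(s,330,230,25,8)[:195*2,:390],c(s,376,290,25,8)[:390,:390]])
o=np.vstack([A,B]);print(o.shape)
cv2.imwrite("pics/crop1.png",cv2.resize(o,(600,600)))
```

```text
(780, 780, 3)
```

View pics/crop1.png

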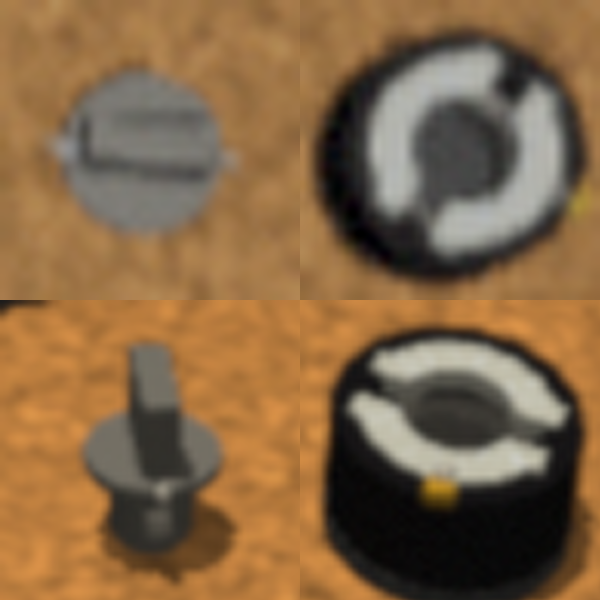

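The crops show flange, pointers, slots and brass block clearly enough to pick points. Next I'll fit each pose from both views.

```bash
cat > h.py <<'E'
import numpy as np,cv2
from plant import *
from scipy.optimize import least_squares
from scipy.spatial.transform import Rotation as R
CAL={n:get_calibration(n) for n in("side","top")}
def proj(n,P):
    c=CAL[n]; p=(np.atleast_2d(P)-c["xyz"])@R.from_rotvec(c["attitude"]).as_matrix()
    p=p*[1,-1,-1]; q=p@c["camera_matrix"].T
    return q[:,:2]/q[:,2:]
def fit(obs,x0):
    # obs: (cam, u, v, fn(params)->point)
    f=lambda x: np.concatenate([proj(n,fn(x))[0]-[u,v] for n,u,v,fn in obs])
    r=least_squares(f,x0); return r.x,r.fun.reshape(-1,2)
def pt(r,a,dz=0): # body polar point; params x,y,z,yaw
    return lambda x: np.array([x[0]+r*np.cos(x[3]+a),x[1]+r*np.sin(x[3]+a),x[2]+dz])
def goal(xy,z,ydir):
    """shift (cm, tool axes) and turn about tool z taking the TCP to xy,z with tool y along world angle ydir"""
    s=state(); T=R.from_rotvec(s["tool_rot"]).as_matrix()
    d=T.T@(np.array([*xy,z])-s["position"])*100
    best=min(((ydir+k*np.pi-np.arctan2(T[1,1],T[0,1])+np.pi/2)%np.pi-np.pi/2 for k in(0,1)),key=abs)
    G=np.array([[-np.sin(ydir),np.cos(ydir),0],[np.cos(ydir),np.sin(ydir),0],[0,0,-1]]).T
    G[:,0]=np.cross(G[:,1],G[:,2])
    if G[:,1]@T[:,1]<0: G[:,:2]*=-1
    print("shift cm",d.round(2),"rotvec",R.from_matrix(T.T@G).as_rotvec().round(3),"q6",s["qpos"][5].round(2))
E
cat > m.py <<'E'
from h import *
O={"ts":("top",340,187,10),"tv":("top",398,173,10),"ss":("side",305,205,6.154),"sv":("side",351,265,6.154)}
def ob(k,u,v,fn):
    n,a,b,s=O[k]
    if k in("tv","sv"): u-=300
    if k in("ss","sv"): v-=300
    return n,(u+.5)/s-.5+a,(v+.5)/s-.5+b,fn
pi=np.pi
C=pt(0,0)
# slug: z = flange top, yaw of x
x,r=fit([ob("ts",142,153,C),ob("ts",55,150,pt(.028,0)),ob("ts",238,160,pt(.028,pi)),ob("ss",152,453,C),ob("ss",162,490,pt(.027,pi))],[.4,0,.04,1.5])
print("slug",x.round(4),np.degrees(x[3])); print(r.round(2))
# sleeve: z = rim
y,r2=fit([ob("tv",462,148,C),ob("tv",515,82,pt(.0225,0)),ob("tv",405,225,pt(.0225,pi)),ob("sv",458,407,C),ob("sv",385,390,pt(.0225,0)),ob("sv",530,428,pt(.0225,pi))],[.4,-.1,.04,-.8])
print("sleeve",y.round(4),np.degrees(y[3]));print(r2.round(2))
# overlay
t=cv2.imread("pics/top0.png");s=cv2.imread("pics/side0.png");k=10
tiles=[]
for key,h in(("ts",15),("tv",15),("ss",25),("sv",25)):
    n,a,b,_=O[key];im=t if n=="top" else s;kk=300/(2*h)
    c=cv2.resize(im[b:b+2*h,a:a+2*h],(300,300),interpolation=cv2.INTER_CUBIC)
    th=np.linspace(0,2*pi,150)
    p=x if key[1]=="s" else y
    X=[]
    if key[1]=="s": L=[(.025,0),(.0155,-.038)]; seg=[(.029,0,0),(.029,pi,0)];box=[(.02,.007),(-.02,.007),(-.02,-.007),(.02,-.007)];dz=.032
    else: L=[(.017,0),(.038,-.044),(.038,0)];seg=[(.025,0,0),(.025,pi,0)];box=[(.025,.00575),(-.025,.00575),(-.025,-.00575),(.025,-.00575)];dz=0
    for rr,z in L: X+=[pt(rr,q,z)(p) for q in th]
    X+=[pt(*q)(p) for q in seg]
    X+=[pt(np.hypot(*q),np.arctan2(q[1],q[0]),dz)(p) for q in box]
    for u,v in proj(n,X): 
        cv2.circle(c,(int((u-a+.5)*kk),int((v-b+.5)*kk)),1,(0,0,255),-1)
    tiles.append(c)
cv2.imwrite("pics/ov.png",np.vstack([np.hstack(tiles[:2]),np.hstack(tiles[2:])]))
E
python3 m.py
```

```text
slug [ 0.5369 -0.018   0.0371  1.5242] 87.33188509703787
[[ 0.31  0.01]
 [-0.13 -0.24]
 [-0.14 -0.14]
 [-0.4  -0.72]
 [ 0.13  0.74]]
sleeve [ 0.5843 -0.1997  0.0416 -3.2164] -184.2853187616794
[[-1.700e-01 -2.100e-01]
 [-5.910e+00  1.365e+01]
 [ 5.960e+00 -1.515e+01]
 [-3.200e-01  3.700e-01]
 [-5.700e-01  4.080e+00]
 [-1.000e-02 -3.980e+00]]
```

View pics/ov.png

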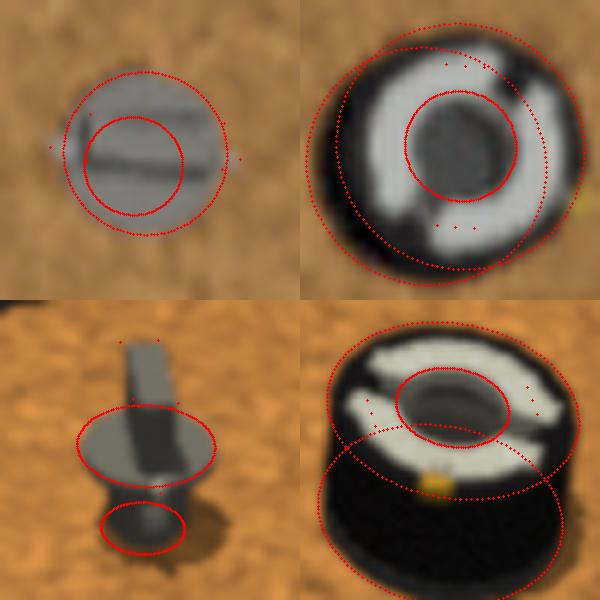

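Which slot end is which got swapped between the two views. I'll swap the side-view labels, then refit.

```bash
sed -i 's/ob("sv",385,390,pt(.0225,0)),ob("sv",530,428,pt(.0225,pi))/ob("sv",385,390,pt(.0225,pi)),ob("sv",530,428,pt(.0225,0))/' m.py
cat >> m.py <<'E'
a=x[3]+pi/2
goal(x[:2],.15,a); goal(x[:2],.061,a)
E
python3 m.py
```

```text
slug [ 0.5369 -0.018   0.0371  1.5242] 87.33188509703787
[[ 0.31  0.01]
 [-0.13 -0.24]
 [-0.14 -0.14]
 [-0.4  -0.72]
 [ 0.13  0.74]]
sleeve [ 0.5839 -0.2     0.0423 -0.6057] -34.70274666555607
[[-0.01 -0.13]
 [-1.23  0.56]
 [ 1.59 -1.89]
 [-0.43  0.22]
 [-0.37 -0.57]
 [-0.09  0.43]]
shift cm [ 49.59 -31.81   6.94] rotvec [-1.000e-03 -1.000e-03 -1.163e+00] q6 1.57
shift cm [ 49.59 -31.8   15.84] rotvec [-1.000e-03 -1.000e-03 -1.163e+00] q6 1.57
```

View pics/ov.png

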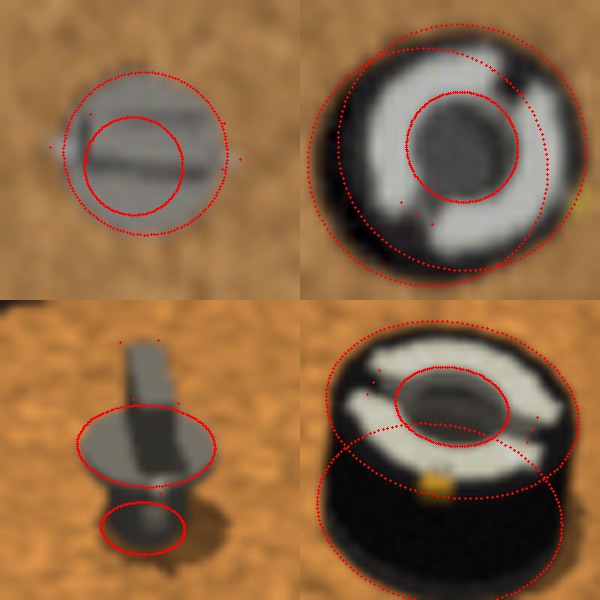

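```bash
cat >> m.py <<'E'
pr=lambda a,i:(lambda q: pt(q[i],a)(q))
y,r2=fit([ob("tv",462,148,C),ob("tv",515,82,pr(0,4)),ob("tv",405,225,pr(pi,4)),ob("sv",458,407,C),ob("sv",385,390,pr(pi,5)),ob("sv",530,428,pr(0,5))],[.58,-.2,.044,-.6,.028,.026])
print("sleeve",y.round(4),np.degrees(y[3]));print(r2.round(2))
E
python3 m.py | tail -7
```

```text
sleeve [ 0.5839 -0.2     0.0423 -0.6098  0.0282  0.022 ] -34.93689269226143
[[-0.01 -0.13]
 [-0.17 -0.91]
 [ 0.52 -0.42]
 [-0.42  0.23]
 [-0.09 -0.51]
 [-0.36  0.4 ]]
```

```bash
python3 -m handwheel '[[[4,-2.5,0],[0,0,-0.1],0.45],[[8,-5,0],[0,0,-0.2],0.45],[[12,-7.7,0],[0,0,-0.3],0.45],[[16,-10.3,0],[0,0,-0.4],0.45],[[20,-12.8,0],[0,0,-0.5],0.45],[[24,-15.4,0],[0,0,-0.6],0.45],[[28,-18,0],[0,0,-0.7],0.45],[[32,-20.5,0],[0,0,-0.8],0.45],[[36,-23.1,0],[0,0,-0.9],0.45],[[40,-25.7,0],[0,0,-1],0.45],[[44,-28.2,0],[0,0,-1.1],0.45],[[49.6,-31.8,0],[0,0,-1.16],0.45]]'
```

```text
time_s: 1.3
position: [0.5279, -0.0301, 0.2194]
tool_rot: [-2.273, -2.169, 0.001]
force: [0.6, -1.2, -0.6]
width: 0.0379
grip_force: 0.0
```

```bash
python3 -c "
from h import *
a=1.5242+np.pi/2
goal((.5369,-.018),.13,a); goal((.5369,-.018),.061,a)"
python3 - <<'E'
import cv2,numpy as np,sys
sys.path.insert(0,'.')
import os; os.chdir('.')
from h import *
# ring yaw: brightness v angle sampled on projected annuli
ims={n:cv2.imread(f"pics/{n}0.png",0).astype(np.float32) for n in("top","side")}
th=np.radians(np.arange(0,360,1.))
def prof(n,x,y,z,r):
    P=np.c_[x+r*np.cos(th),y+r*np.sin(th),np.full(360,z)]
    q=proj(n,P).astype(np.float32); return cv2.remap(ims[n],q[:,:1],q[:,1:],cv2.INTER_CUBIC)[:,0]
for n,(x,y,z) in {"top":(.5839,-.2,.0423),"side":(.5839,-.2,.0423)}.items():
    for r in(.022,.024,.027):
        p=prof(n,x,y,z,r); d=np.clip(np.median(p)*.85-p,0,None)
        d2=lambda c:np.degrees(np.angle(np.sum((d*np.exp(1j*th))[np.abs((np.degrees(th)-c+180)%360-180)<30])))
        print(n,r,[round(float(d2(c)),1) for c in(-36,144)])
E
```

```text
shift cm [1.25 0.85 8.94] rotvec [-0.  0.  0.] q6 1.56
shift cm [ 1.25  0.85 15.84] rotvec [-0.  0.  0.] q6 1.56
top 0.022 [-39.3, 149.2]
top 0.024 [-38.7, 148.6]
top 0.027 [-38.0, 147.5]
side 0.022 [-36.0, 146.7]
side 0.024 [-35.8, 146.3]
side 0.027 [-36.2, 144.5]
```

```bash
python3 -m handwheel '[[[1.25,0.85,3],[0,0,0],0.45],[[1.25,0.85,6],[0,0,0],0.45],[[1.25,0.85,9],[0,0,0],0.45],[[1.25,0.85,12],[0,0,0],0.45],[[1.25,0.85,14],[0,0,0],0.45],[[1.25,0.85,15.7],[0,0,0],0.45],[[1.25,0.85,15.7],[0,0,0],0.45]]'
python3 - <<'E'
from h import *
im=capture("side")[:,:,::-1]
u,v=proj("side",[.537,-.018,.06])[0].astype(int)
cv2.imwrite("pics/pre.png",cv2.resize(im[v-50:v+50,u-60:u+60],None,fx=5,fy=5,interpolation=cv2.INTER_CUBIC));print(u,v)
s=state();print(s["position"],s["force"])
E
```

```text
time_s: 2.0
position: [0.5341, -0.0197, 0.0597]
tool_rot: [-2.273, -2.163, 0.006]
force: [-1.0, 0.6, 0.5]
width: 0.0384
grip_force: 0.0
329 220
[ 0.53517891 -0.01976506  0.06141226] [-0.05046102 -0.04021539  0.47875327]
```

View pics/pre.png

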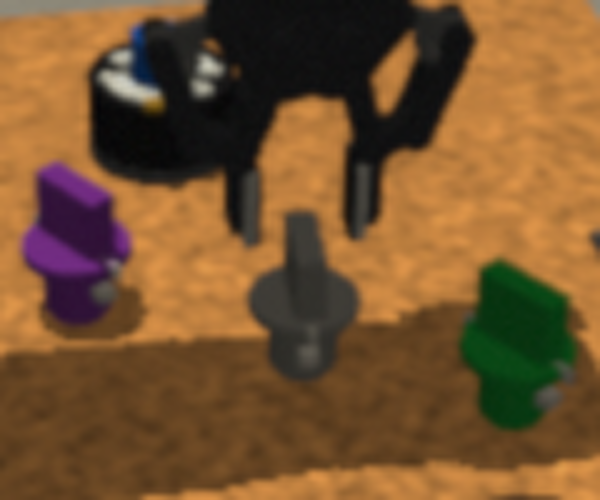

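Before closing, the fingers straddle the bar (bar at about (303,250), fingertips at (250,243) and (358,237)). They look rather high, so I'll check by projection.

Run:
```python
from h import *
f=lambda P:((proj("side",P)-[329-60,220-50]+.5)*5).round(0).tolist()
s=state();p=s["position"];T=R.from_rotvec(s["tool_rot"]).as_matrix()
print(p,T.round(3).tolist())
for d in(0,.01,.019): print(d,f([p+T@[0,k*.019,d] for k in(-1,0,1)]), f([p+T@[k*.011,.019,d] for k in(-1,1)]))
print(f([[.5369,-.018,z] for z in(0,.038,.07)]), f([[.5369,-.018+k,.07] for k in(-.02,.02)]))
```

```text
[ 0.53517891 -0.01976506  0.06141226] [[0.05, 0.999, -0.003], [0.999, -0.05, 0.0], [-0.0, -0.003, -1.0]]
0 [[257.0, 256.0], [301.0, 253.0], [344.0, 250.0]] [[349.0, 265.0], [339.0, 236.0]]
0.01 [[256.0, 275.0], [300.0, 272.0], [343.0, 269.0]] [[348.0, 284.0], [338.0, 254.0]]
0.019 [[256.0, 292.0], [299.0, 289.0], [342.0, 286.0]] [[347.0, 301.0], [338.0, 271.0]]
[[299.0, 364.0], [302.0, 294.0], [304.0, 234.0]] [[315.0, 260.0], [294.0, 208.0]]
```

The gripper appears about 25 mm higher or farther back than its reported pose. I'll recheck after settling, in both views.

Run:
```python
from h import *
print("start TCP top px",proj("top",[.185,-.491,.2189]))
a=capture("side")[:,:,::-1]; b=capture("top")[:,:,::-1]
s=state();p=s["position"];T=R.from_rotvec(s["tool_rot"]).as_matrix();print(p,s["force"],s["qpos"].round(3))
out=[]
for n,im,h,w in(("side",a,50,60),("top",b,40,48)):
    u,v=proj(n,p)[0].astype(int);k=600/(2*w) 
    c=cv2.resize(im[v-h:v+h,u-w:u+w],(400,333),interpolation=cv2.INTER_CUBIC)
    for d,col in((0,(0,0,255)),(.019,(255,255,0)),(-.054,(0,255,0))):
        for q in proj(n,[p+T@[0,kk*.019,d] for kk in(-1,0,1)]): 
            z=(q-[u-w,v-h]+.5)*400/(2*w);cv2.circle(c,tuple(int(i) for i in z),2,col,-1)
    out.append(c)
cv2.imwrite("pics/pre2.png",np.hstack(out))
```

```text
start TCP top px [[550.46176639 337.04166168]]
[ 0.53672122 -0.01984904  0.0633212 ] [0.24314371 0.34101945 0.3705322 ] [-0.037  0.194 -0.305  1.071 -0.     1.584]
```

View pics/pre2.png

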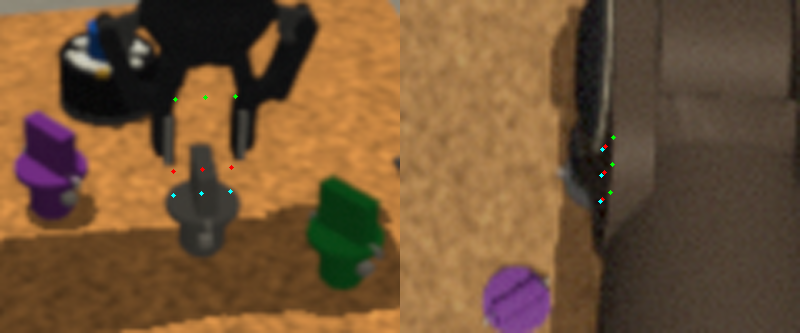

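The gripper still looks about 20 mm high. Part of that may be the pads swinging forward as they close. I'll close nearly to the bar and look again.

```bash
python3 -m handwheel '[[[0,0,0],[0,0,0],0.24],[[0,0,0],[0,0,0],0.24],[[0,0,0],[0,0,0],0.24],[[0,0,0],[0,0,0],0.24]]' 20
python3 - <<'E'
from h import *
a=capture("side")[:,:,::-1]
s=state();p=s["position"];T=R.from_rotvec(s["tool_rot"]).as_matrix();print(p,s["force"],s["width"])
u,v=proj("side",p)[0].astype(int)
c=cv2.resize(a[v-45:v+35,u-45:u+45],None,fx=7,fy=7,interpolation=cv2.INTER_CUBIC)
for d,col in((0,(0,0,255)),(.019,(255,255,0)),(-.054,(0,255,0))):
    for q in proj("side",[p+T@[0,kk*.01,d] for kk in(-1,1)]):
        cv2.circle(c,tuple(int(i) for i in (q-[u-45,v-45]+.5)*7),2,col,-1)
cv2.imwrite("pics/pre3.png",c)
E
```

```text
time_s: 2.55
position: [0.5366, -0.0198, 0.063]
tool_rot: [2.276, 2.165, 0.001]
force: [-0.3, -0.4, -0.8]
width: 0.0209
grip_force: 0.0
[ 0.53646514 -0.01982829  0.0628542 ] [ 0.25903539  0.11182092 -0.15689039] 0.020275725051372633
```

View pics/pre3.png

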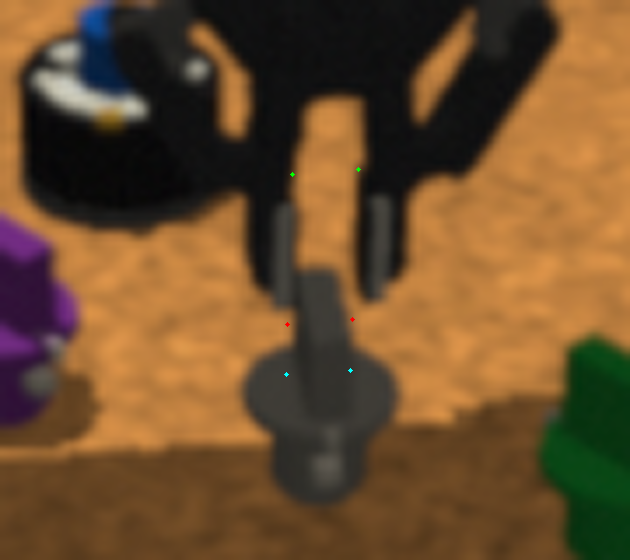

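In the picture the fingertips ((283,305), (372,300)) sit about 25 mm above where the pose puts them. Touch will settle it, so I'll descend in small steps and watch the force.

```bash
for i in 1; do python3 -m handwheel '[[[0,0,0.2],[0,0,0],0.24],[[0,0,0.4],[0,0,0],0.24],[[0,0,0.4],[0,0,0],0.24]]'; python3 -m handwheel '[[[0,0,0.2],[0,0,0],0.24],[[0,0,0.2],[0,0,0],0.24]]';  python3 -m handwheel '[[[0,0,0.1],[0,0,0],0.24],[[0,0,0.2],[0,0,0],0.24],[[0,0,0.2],[0,0,0],0.24]]'; done
```

```text
time_s: 2.9
position: [0.5361, -0.0198, 0.0581]
tool_rot: [-2.276, -2.165, 0.001]
force: [-0.5, -0.2, 0.3]
width: 0.02
grip_force: 0.0
time_s: 3.1
position: [0.5362, -0.0198, 0.0562]
tool_rot: [-2.276, -2.165, 0.001]
force: [-0.6, 0.2, 0.4]
width: 0.0203
grip_force: 0.0
time_s: 3.4
position: [0.5363, -0.0198, 0.0544]
tool_rot: [-2.276, -2.165, 0.0]
force: [-0.3, 0.0, 0.4]
width: 0.0203
grip_force: 0.0
```

```bash
python3 -m handwheel '[[[0,0,0.2],[0,0,0],0.24],[[0,0,0.2],[0,0,0],0.24]]'; python3 -m handwheel '[[[0,0,0.2],[0,0,0],0.24],[[0,0,0.2],[0,0,0],0.24]]';  python3 -m handwheel '[[[0,0,0.2],[0,0,0],0.24],[[0,0,0.2],[0,0,0],0.24]]'
```

```text
time_s: 3.6
position: [0.5362, -0.0198, 0.0524]
tool_rot: [-2.276, -2.165, 0.0]
force: [0.3, -0.9, -0.1]
width: 0.0206
grip_force: 0.0
time_s: 3.8
position: [0.5362, -0.0198, 0.0503]
tool_rot: [-2.276, -2.165, 0.0]
force: [0.1, -0.1, 0.3]
width: 0.0205
grip_force: 0.0
time_s: 4.0
position: [0.5362, -0.0198, 0.0483]
tool_rot: [-2.276, -2.165, 0.0]
force: [-0.0, -0.3, -0.1]
width: 0.0204
grip_force: 0.0
```

Run:
```python
from h import *
a=capture("side")[:,:,::-1]
s=state();p=s["position"];T=R.from_rotvec(s["tool_rot"]).as_matrix();print(p,s["force"],s["width"])
u,v=proj("side",p)[0].astype(int)
c=cv2.resize(a[v-45:v+35,u-45:u+45],None,fx=7,fy=7,interpolation=cv2.INTER_CUBIC)
for d,col in((0,(0,0,255)),(.019,(255,255,0)),(-.054,(0,255,0))):
    for q in proj("side",[p+T@[0,kk*.01,d] for kk in(-1,1)]):
        cv2.circle(c,tuple(int(i) for i in (q-[u-45,v-45]+.5)*7),2,col,-1)
cv2.imwrite("pics/pre4.png",c)
g=cv2.cvtColor(a,cv2.COLOR_BGR2GRAY)
print(g[v-22:v+14,u-16:u+16:1].tolist() if 0 else "")
```

```text
[ 0.53625015 -0.01979712  0.04843358] [ 0.33246136  0.4686047  -0.21384365] 0.02031868296482514
```

View pics/pre4.png

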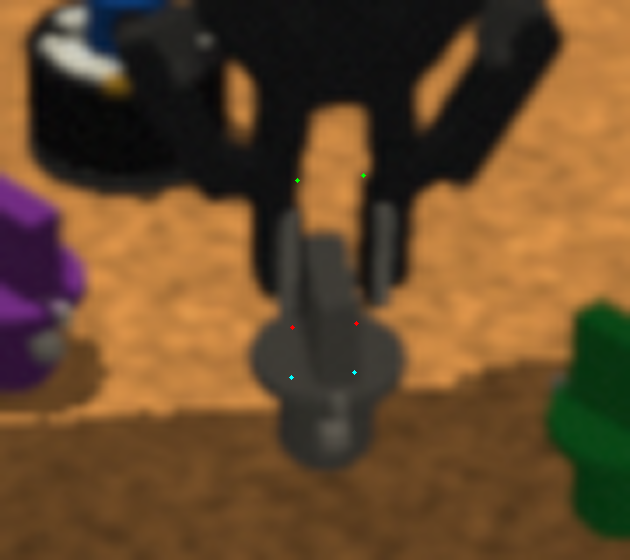

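The fingertips are still above the flange and behind the bar's near end, with no contact. The top view rules out a sideways offset, so the real height is greater than reported. I'll keep descending until I feel the flange.

```bash
python3 -m handwheel '[[[0,0,0.2],[0,0,0],0.24],[[0,0,0.4],[0,0,0],0.24],[[0,0,0.4],[0,0,0],0.24]]' | egrep 'pos|force'; python3 -m handwheel '[[[0,0,0.2],[0,0,0],0.24],[[0,0,0.2],[0,0,0],0.24]]'| egrep 'pos|force'; python3 -m handwheel '[[[0,0,0.2],[0,0,0],0.24],[[0,0,0.2],[0,0,0],0.24]]'| egrep 'pos|force'
```

```text
position: [0.5361, -0.0198, 0.0442]
force: [0.4, -0.4, 0.4]
grip_force: 0.0
position: [0.5362, -0.0198, 0.0423]
force: [0.0, -0.3, -0.5]
grip_force: 0.0
position: [0.5362, -0.0198, 0.0403]
force: [-0.5, -0.1, 0.0]
grip_force: 0.0
```

```bash
M='python3 -m handwheel'; python3 -m handwheel '[[[0,0,0.2],[0,0,0],0.24],[[0,0,0.2],[0,0,0],0.24]]'| egrep 'pos|force'; python3 -m handwheel '[[[0,0,0.2],[0,0,0],0.24],[[0,0,0.2],[0,0,0],0.24]]'| egrep 'pos|force'; python3 -m handwheel '[[[0,0,0.2],[0,0,0],0.24],[[0,0,0.2],[0,0,0],0.24]]'| egrep 'pos|force'
python3 - <<'E'
from h import *
a=capture("side")[:,:,::-1]; cv2.imwrite("pics/s5.png",a)
b=capture("top")[:,:,::-1]; cv2.imwrite("pics/t5.png",b)
# slug moved? compare slug foot patch vs start, numerically
o=cv2.imread("pics/side0.png")
u,v=proj("side",[.5369,-.018,.01])[0].astype(int)
print(np.abs(a[v-6:v+8,u-10:u+10].astype(int)-o[v-6:v+8,u-10:u+10]).mean())
# finger tips: dark pixel column extents left of bar
p=state()["position"];u,v=proj("side",p)[0].astype(int);print(u,v)
g=cv2.cvtColor(a,cv2.COLOR_BGR2GRAY)
for r in range(v-22,v+14): print(r,' '.join(f"{x:3d}" for x in g[r,u-16:u+18]))
E
```

```text
position: [0.5362, -0.0198, 0.0383]
force: [0.4, -0.1, -0.4]
grip_force: 0.0
position: [0.5362, -0.0198, 0.0363]
force: [0.5, -0.3, -0.5]
grip_force: 0.0
position: [0.5362, -0.0198, 0.0343]
force: [0.4, 0.3, -0.5]
grip_force: 0.0
15.55595238095238
328 230
208  17  17  17  16  17  18  17  17  17  18  15  14  22  53 105 136 139 138 140 143 141 133 115  80  30  16  16  15  16  17  15  17  16  16
209  16  17  17  18  16  15  16  17  16  15  17  16  25  60 112 142 144 144 142 139 131 115  88  56  22  16  16  15  16  15  14  16  18  17
210  17  17  17  17  15  17  18  16  15  16  16  17  26  71 117 137 141 143 144 142 135 113  67  32  16  15  17  17  16  15  16  23  35  49
211  26  17  16  16  16  16  15  16  14  16  16  16  28  73 112 122 118 121 124 130 133 115  66  25  15  14  16  17  17  17  27  56  91 115
212  45  27  27  33  36  30  22  16  16  17  15  16  24  59  87  90  84  85  87  97 114 109  65  24  17  19  17  16  17  27  65 103 126 140
213  91  74  75  91 100  81  54  24  16  17  16  20  21  39  57  62  62  63  64  72  96  96  52  22  31  39  30  19  19  45  97 134 144 147
214 
[... 3495 characters left out ...]

239  72  71  73  74  75  77  76  76  79  79  66  45  43  45  46  48  59  73  80  81  69  51  48  48  60  68  68  67  67  66  71  74  74  72
240  74  75  73  75  76  80  80  80  80  75  62  44  45  44  46  49  62  80  88  87  74  52  47  48  58  66  67  67  64  62  69  73  73  74
241  72  72  73  75  78  81  81  82  81  77  65  46  43  44  46  49  58  72  80  79  69  53  47  49  57  67  70  70  68  66  69  72  74  75
242  74  73  73  73  74  76  77  78  79  80  70  54  44  44  46  47  55  67  74  72  66  52  47  53  64  71  74  75  74  73  72  74  76  78
243  77  75  73  70  69  71  72  75  81  83  78  65  50  46  46  47  52  59  62  61  55  50  52  60  69  73  74  76  75  76  76  78  80  81
```

The pads now cover more than 20 mm of the bar and stand just clear of the flange. Closing here.

```bash
python3 -m handwheel '[[[0,0,0],[0,0,0],0],[[0,0,0],[0,0,0],0],[[0,0,0],[0,0,0],0],[[0,0,0],[0,0,0],0]]' 60
python3 - <<'E'
from h import *
import sys
a=capture("side")[:,:,::-1]; cv2.imwrite("pics/s6.png",a); s=state(); print(s["position"],s["tool_rot"],s["width"],s["force"])
E
```

```text
time_s: 5.85
position: [0.5365, -0.0198, 0.0347]
tool_rot: [2.276, 2.165, 0.0]
force: [0.2, -0.2, 1.3]
width: 0.013
grip_force: 58.8
[ 0.53646742 -0.01980136  0.03467781] [2.27614524e+00 2.16515956e+00 2.34043898e-04] 0.012990288959159692 [-0.65839643 -0.88074937  0.30754537]
```

Grip is good (13 mm, 59 N), and the slug's x agrees with the cameras within 0.5 mm. Before lifting, I'll refine the slug-to-sleeve offset by fitting rendered discs in each view.

```bash
cat > rf.py <<'E'
from h import *
def inv(n,uv,z):
    c=CAL[n];M=R.from_rotvec(c["attitude"]).as_matrix()
    d=np.c_[uv,np.ones(len(uv))]@np.linalg.inv(c["camera_matrix"]).T*[1,-1,-1]@M.T
    return c["xyz"][:2]+d[:,:2]*((z-c["xyz"][2])/d[:,2])[:,None]
S=4
def grid(n,c,h):
    u,v=proj(n,c)[0].astype(int)
    a=np.arange(-h*S,h*S)/S+.5/S-.5
    U,V=np.meshgrid(u+a,v+a);return (u,v),np.c_[U.ravel(),V.ravel()]
def soft(d,w=.0004): return 1/(1+np.exp(-np.clip(d/w,-50,50)))
def down(m,h): return cv2.GaussianBlur(m.reshape(2*h*S,2*h*S),(0,0),.45*S).reshape(2*h,S,2*h,S).mean((1,3))
for n in("top","side"):
    im=cv2.imread(f"pics/{n}0.png")
    h=13 if n=="top" else 17
    # sleeve ring (bright)
    (u,v),uv=grid(n,[.584,-.2,.044],h); W=inv(n,uv,.044)
    tgt=im[v-h:v+h,u-h:u+h].min(2).astype(float)
    def mod(p):
        q=(W-p[:2]);r=np.hypot(*q.T);t=abs(-np.sin(p[2])*q[:,0]+np.cos(p[2])*q[:,1])
        return down(soft(r-.017)*soft(p[3]-r)*soft(t-.00575),h)
    def f(p):
        m=mod(p).ravel();A=np.c_[m,np.ones(m.size)];y=tgt.ravel();c=np.linalg.lstsq(A,y,rcond=None)[0];return A@c-y
    r=least_squares(f,[.584,-.2,np.radians(-35),.031],x_scale=[.001,.001,.02,.001],diff_step=1e-3,loss="soft_l1",f_scale=15)
    print(n,"sleeve",r.x[:2].round(4),np.degrees(r.x[2]).round(1),r.x[3].round(4),"rms",np.sqrt(np.mean(r.fun**2)).round(1)); sl=r.x[:2]
    # slug flange (unsaturated)
    h=13 if n=="top" else 16
    (u,v),uv=grid(n,[.537,-.018,.038],h);W=inv(n,uv,.038)
    t=im[v-h:v+h,u-h:u+h].astype(float);tgt=t.max(2)-t.min(2)
    wt=np.ones_like(tgt)
    if n=="side": # keep the flange's own band: rows off the bar and body ignored
        uvp=proj("side",[[.537,-.018,.038]])[0]-[u-h,v-h]
        X,Y=np.meshgrid(np.arange(2*h),np.arange(2*h)); wt=((abs(Y-uvp[1])<9)&~((abs(X-uvp[0])<6)&(Y<uvp[1]))&~((abs(X-uvp[0])<9.5)&(Y>uvp[1]+3))).astype(float)
    def f2(p):
        m=down(soft(.025-np.hypot(*(W-p[:2]).T)),h).ravel();w=wt.ravel();A=np.c_[m,np.ones(m.size)]*w[:,None];y=tgt.ravel()*w
        c=np.linalg.lstsq(A,y,rcond=None)[0];return A@c-y
    r=least_squares(f2,[.537,-.018],x_scale=[.001,.001],diff_step=1e-3,loss="soft_l1",f_scale=15)
    print(n,"slug",r.x.round(4),"rms",np.sqrt(np.mean(r.fun**2)).round(1),"delta",(sl-r.x).round(4))
E
python3 rf.py
```

```text
top sleeve [ 0.583  -0.2007] -35.2 0.0297 rms 18.3
top slug [ 0.5369 -0.0167] rms 5.1 delta [ 0.0461 -0.184 ]
side sleeve [ 0.5836 -0.2022] -35.0 0.0293 rms 18.0
side slug [ 0.5372 -0.0212] rms 4.2 delta [ 0.0465 -0.1809]
```

```bash
python3 -m handwheel '[[[0,0,-2],[0,0,0],0],[[0,0,-4],[0,0,0],0],[[0,0,-6],[0,0,0],0],[[0,0,-7.5],[0,0,0],0],[[0,0,-7.5],[0,0,0],0]]'
```

```text
time_s: 6.4
position: [0.5376, -0.0199, 0.1116]
tool_rot: [2.275, 2.163, 0.004]
force: [0.5, -0.5, -1.3]
width: 0.0129
grip_force: 58.6
```

Both views agree: sleeve yaw −35.1° and x offset 46.3 mm. Now I'll move over the sleeve, turning the slug to 145°.

```bash
python3 -m handwheel '[[[-1.8,0.55,0],[0,0,-0.1],0],[[-3.6,1.1,0],[0,0,-0.2],0],[[-5.4,1.65,0],[0,0,-0.3],0],[[-7.2,2.2,0],[0,0,-0.4],0],[[-9,2.75,0],[0,0,-0.5],0],[[-10.8,3.3,0],[0,0,-0.6],0],[[-12.6,3.85,0],[0,0,-0.7],0],[[-14.4,4.4,0],[0,0,-0.8],0],[[-16.2,5,0],[0,0,-0.9],0],[[-18.06,5.55,0],[0,0,-1.01],0],[[-18.06,5.55,0],[0,0,-1.01],0],[[-18.06,5.55,0],[0,0,-1.01],0]]'
python3 - <<'E'
from h import *
a=capture("side")[:,:,::-1]; cv2.imwrite("pics/s7.png",a)
s=state();T=R.from_rotvec(s["tool_rot"]).as_matrix();print(s["position"],np.degrees(np.arctan2(T[1,0],T[0,0])),s["qpos"].round(2),T[2])
u,v=proj("side",[.584,-.2,.06])[0].astype(int);print(u-60,v-60)
cv2.imwrite("pics/v7.png",cv2.resize(a[v-60:v+40,u-60:u+60],(720,600),interpolation=cv2.INTER_CUBIC))
E
```

```text
time_s: 7.6
position: [0.5821, -0.2028, 0.1083]
tool_rot: [-0.948, -2.993, -0.001]
force: [0.4, 0.3, -1.4]
width: 0.0126
grip_force: 58.6
[ 0.58217091 -0.20243928  0.10861427] 144.91181537584666 [-0.33  0.32 -0.04  1.21  0.    0.28] [ 1.72863832e-03 -1.40028856e-04 -9.99998496e-01]
316 214
```

View pics/v7.png

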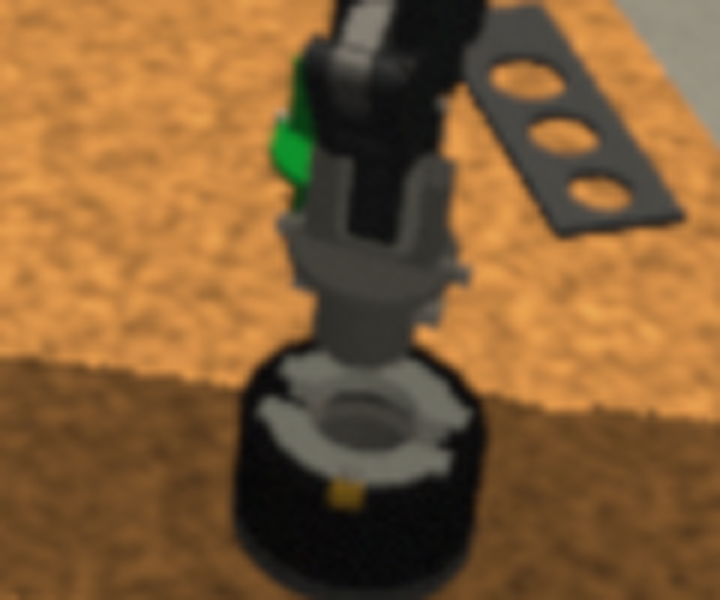

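In the hover view the pointers' tips are at (285,222) and (462,272), the lugs near (298,282) and (432,312), the body spans 315 to 412, and the bore is at (365,415). The pointers look parallel to the slots. I'll compute the axis from these and from a body-edge fit.

```bash
cat > ax.py <<'E'
from h import *
def px(u,v): return (u+.5)/6-.5+316,(v+.5)/6-.5+214
z0=.0739
w=np.radians(145)
# axis position from pointers / lugs with z known
for nm,A,B,r,z in(("pointer",(285,222),(462,272),.0285,.038),("lug",(298,282),(432,312),.0215,.0185)):
    x,rs=fit([("side",*px(*A),lambda q:pt(r,0,z)([*q[:2],z0,q[2]])),("side",*px(*B),lambda q:pt(r,np.pi,z)([*q[:2],z0,q[2]]))],[.583,-.2,w])
    print(nm,x[:2].round(4),np.degrees(x[2]).round(1),rs.round(2).tolist())
# body edges by gradient per row
g=cv2.imread("pics/s7.png").astype(float); sat=g.max(2)-g.min(2)
for row in range(264,273):
    seg=sat[row,360:395]; th=25
    i=np.where(seg<th)[0]
    a,b=i[0],i[-1]
    L=360+a-1+(seg[a-1]-th)/(seg[a-1]-seg[a]) if a>0 else 360
    Rr=360+b+(th-seg[b])/(seg[b+1]-seg[b]) if b<34 else 395
    print(row,round(L,2),round(Rr,2),round((L+Rr)/2,2),[int(q) for q in seg[:14]])
for z in(.074,.085,.095): print(z,proj("side",[.5833,-.2015,z])[0].round(2))
print("bore",proj("side",[[.5836,-.2022,.044]]).round(2))
E
python3 ax.py
```

```text
pointer [ 0.5788 -0.2053] 143.4 [[-1.14, -0.69], [1.11, 0.53]]
lug [ 0.5786 -0.2045] 149.5 [[-0.97, -0.37], [0.95, 0.28]]
264 368.92 388.32 378.62 [143, 142, 141, 141, 142, 142, 140, 125, 81, 20, 5, 6, 7, 6]
265 368.85 388.18 378.51 [147, 145, 144, 143, 141, 140, 138, 121, 70, 17, 6, 5, 6, 7]
266 368.68 388.11 378.39 [141, 142, 143, 142, 138, 134, 133, 111, 52, 12, 6, 5, 4, 7]
267 368.53 387.27 377.9 [136, 137, 138, 138, 130, 125, 124, 101, 42, 10, 6, 5, 5, 6]
268 368.41 383.94 376.18 [137, 136, 135, 132, 128, 119, 114, 92, 36, 9, 7, 6, 6, 6]
269 368.27 383.57 375.92 [138, 133, 130, 128, 123, 119, 108, 79, 31, 9, 6, 6, 6, 5]
270 367.75 383.48 375.62 [137, 129, 122, 110, 94, 87, 72, 49, 17, 5, 5, 6, 6, 6]
271 365.88 383.94 374.91 [136, 123, 99, 71, 49, 39, 23, 11, 5, 5, 7, 7, 6, 6]
272 363.06 385.12 374.09 [119, 91, 58, 26, 9, 7, 5, 5, 6, 7, 9, 7, 6, 6]
0.074 [377.37 269.56]
0.085 [377.94 264.82]
0.095 [378.47 260.45]
bore [[376.13 282.36]]
```

All cues agree that the slug's axis sits about 3 mm from the TCP along the bar. So the correction is +3.2 mm in x. Apply it, come down to just above the rim, and re-measure.

```bash
python3 -m handwheel '[[[-0.26,0.18,0.8],[0,0,0],0],[[-0.26,0.18,1.6],[0,0,0],0],[[-0.26,0.18,2.3],[0,0,0],0],[[-0.26,0.18,2.3],[0,0,0],0],[[-0.26,0.18,2.3],[0,0,0],0]]'
cat > ax2.py <<'E'
from h import *
a=capture("side")[:,:,::-1]; cv2.imwrite("pics/s8.png",a)
s=state();p=s["position"];T=R.from_rotvec(s["tool_rot"]).as_matrix();z0=p[2]-.0347;th=np.arctan2(T[1,0],T[0,0])
print(p,np.degrees(th),"underside",z0,s["force"])
# slug hypothesis in side-camera frame; print expected landmarks
sl=np.array([.5836,-.2022])
for nm,c in(("centred",sl),("y-3mm",sl-[0,.003]),("y+3mm",sl+[0,.003])):
    x=[*c,z0,th]
    print(nm,"ptr",proj("side",[pt(.029,0,.0385)(x),pt(.029,np.pi,.0385)(x)]).round(1).tolist(),"flange L/R/near",
      [proj("side",[pt(.025,q,zz)(x) for q in np.linspace(0,6.28,200)])[:,i].__getattribute__(f)().round(1) for zz,i,f in((.035,0,'min'),(.035,0,'max'),(.032,1,'max'))],
      "foot near row",proj("side",[pt(.013,q,0)(x) for q in np.linspace(0,6.28,200)])[:,1].max().round(1))
u,v=proj("side",[*sl,z0+.02])[0].astype(int)
g=a.astype(float);sat=(g.max(2)-g.min(2)).astype(int);gr=g.mean(2).astype(int)
print("gray cols",u-18,u+18)
for r in range(v-16,v+16): print(r,' '.join(f"{q:3d}" for q in gr[r,u-18:u+19]))
E
python3 ax2.py
```

```text
time_s: 8.15
position: [0.5857, -0.2027, 0.0862]
tool_rot: [-0.944, -2.996, -0.0]
force: [0.1, 0.3, -1.5]
width: 0.0132
grip_force: 58.6
[ 0.58593856 -0.20284705  0.08663847] 145.0081799578846 underside 0.05193847157937543 [ 0.75703198  0.39950533 -1.1593581 ]
centred ptr [[362.8, 258.2], [394.7, 267.4]] flange L/R/near [np.float64(364.1), np.float64(392.7), np.float64(275.4)] foot near row 284.2
y-3mm ptr [[363.2, 259.3], [395.3, 268.5]] flange L/R/near [np.float64(364.5), np.float64(393.3), np.float64(276.6)] foot near row 285.4
y+3mm ptr [[362.3, 257.1], [394.1, 266.2]] flange L/R/near [np.float64(363.6), np.float64(392.1), np.float64(274.2)] foot near row 283.0
gray cols 359 395
254 141 139 135 122  96  72  66  58  45  44  48  49  50  50  57  58  41  19  18  21  20  19  16  18  24  47  64  66  61  59  61  61  66  97 127 139 145
255 135 132 130 125 108  81  73  65  58  49  50  49  50  50  58  56  33  18  17  17  19  17  17  16  27  52  67  64  55  53  55  55  67 101 132 139 142
256 131 130 134 136 131 122 103  75  62  52  50  49  49  51  58  55  30  18  18  20  18  19  16  18  32 
[... 3755 characters left out ...]
  47  47  49  49  49  50  51  50  50  51  50  59  85 104 108 108 108 106  99  76  41  21  21
282  76 101 106 106 105 102  94  85  80  76  73  63  56  50  47  48  49  49  51  50  50  51  51  49  51  61  83  99 106 107 107 107 106  98  79  52  24
283  58  86 104 107 107 106 106 103  91  78  72  63  56  53  48  48  49  49  49  50  50  50  53  56  57  62  79  90  98 103 105 106 106 103  87  50  21
284  31  60  92 106 108 108 107 105  97  80  64  56  54  52  51  49  49  50  48  49  49  51  56  61  62  64  75  83  87  91  94  94  97  97  73  32  16
285  15  37  76 103 107 107 107 107 103  88  65  53  52  51  51  50  50  49  49  49  49  49  52  57  62  67  74  82  83  84  83  74  64  63  45  19  13
```

The measured flange, body and pointers match a centred slug within about 1 mm. Descending while watching the force.

```bash
python3 -m handwheel '[[[0,0,0.3],[0,0,0],0],[[0,0,0.6],[0,0,0],0],[[0,0,0.9],[0,0,0],0],[[0,0,1.0],[0,0,0],0],[[0,0,1.0],[0,0,0],0]]' | egrep 'pos|^force'; python3 -m handwheel '[[[0,0,0.2],[0,0,0],0],[[0,0,0.4],[0,0,0],0],[[0,0,0.4],[0,0,0],0]]' | egrep 'pos|^force';python3 -c "
from plant import state
s=state();print(s['ft_torque'].round(3),s['position'].round(4))"
```

```text
position: [0.5858, -0.2029, 0.0763]
force: [-0.0, -0.5, -0.5]
position: [0.5858, -0.2029, 0.0722]
force: [1.4, -0.6, -0.4]
[-0.032  0.041  0.047] [ 0.5858 -0.2029  0.0722]
```

```bash
python3 -m handwheel '[[[0,0,0.2],[0,0,0],0],[[0,0,0.4],[0,0,0],0],[[0,0,0.4],[0,0,0],0]]' | egrep 'pos|^force'; python3 -m handwheel '[[[0,0,0.2],[0,0,0],0],[[0,0,0.3],[0,0,0],0],[[0,0,0.3],[0,0,0],0]]' | egrep 'pos|^force';python3 -m handwheel '[[[0,0,0.2],[0,0,0],0],[[0,0,0.2],[0,0,0],0]]' | egrep 'pos|^force'; python3 -c "
from plant import state
s=state();print(s['ft_torque'].round(3),s['position'].round(4))"
```

```text
position: [0.5858, -0.2029, 0.0682]
force: [-0.0, 0.7, -0.8]
position: [0.5858, -0.2029, 0.0654]
force: [-0.4, 0.3, -0.8]
position: [0.5858, -0.2029, 0.0633]
force: [0.7, -0.0, -0.9]
[ 0.024 -0.022  0.031] [ 0.5858 -0.2029  0.0633]
```

```bash
python3 -m handwheel '[[[0,0,0.1],[0,0,0],0],[[0,0,0.2],[0,0,0],0],[[0,0,0.2],[0,0,0],0]]' | egrep 'pos|^force'; python3 -m handwheel '[[[0,0,0.1],[0,0,0],0],[[0,0,0.2],[0,0,0],0],[[0,0,0.2],[0,0,0],0]]' | egrep 'pos|^force'; python3 -c "
from plant import state
s=state();print(s['ft_torque'].round(3),s['force'])"
```

```text
position: [0.5858, -0.2029, 0.0614]
force: [0.1, -0.4, -1.5]
position: [0.5858, -0.2029, 0.0594]
force: [1.0, 0.3, -0.6]
[-0.006  0.045 -0.004] [ 0.96951883  0.29655128 -0.55931544]
```

The lugs are entering the slots without any force. Continuing to the seat.

```bash
python3 -m handwheel '[[[0,0,0.2],[0,0,0],0],[[0,0,0.4],[0,0,0],0],[[0,0,0.4],[0,0,0],0]]' | egrep 'pos|^force'; python3 -m handwheel '[[[0,0,0.2],[0,0,0],0],[[0,0,0.4],[0,0,0],0],[[0,0,0.4],[0,0,0],0]]' | egrep 'pos|^force'; python3 -m handwheel '[[[0,0,0.15],[0,0,0],0],[[0,0,0.3],[0,0,0],0],[[0,0,0.3],[0,0,0],0]]' | egrep 'pos|^force'
```

```text
position: [0.5857, -0.2029, 0.0552]
force: [-0.6, -0.1, -1.5]
position: [0.5857, -0.2029, 0.0512]
force: [0.0, 0.1, -0.7]
position: [0.5858, -0.2029, 0.0483]
force: [-0.9, 0.3, 0.2]
```

```bash
python3 -m handwheel '[[[0,0,0.1],[0,0,0],0],[[0,0,0.1],[0,0,0],0]]' | egrep 'pos|^force'; python3 -m handwheel '[[[0,0,0.05],[0,0,0],0],[[0,0,0.05],[0,0,0],0]]' | egrep 'pos|^force';python3 -m handwheel '[[[0,0,0.05],[0,0,0],0],[[0,0,0.05],[0,0,0],0]]' | egrep 'pos|^force'
```

```text
position: [0.5859, -0.2029, 0.0475]
force: [-0.9, 0.1, -0.4]
position: [0.5859, -0.203, 0.0471]
force: [-0.8, -0.6, -2.3]
position: [0.586, -0.203, 0.0467]
force: [-0.6, 0.4, 0.9]
```

```bash
python3 -m handwheel '[[[0,0,0.05],[0,0,0],0],[[0,0,0.05],[0,0,0],0]]' | egrep 'pos|^force'; python3 -m handwheel '[[[0,0,0.05],[0,0,0],0],[[0,0,0.05],[0,0,0],0]]' | egrep 'pos|^force'
```

```text
position: [0.586, -0.203, 0.0467]
force: [-1.7, 0.5, 4.7]
position: [0.586, -0.203, 0.0467]
force: [-3.0, 1.4, 8.1]
```

It seated at exactly the predicted height, with 8 N. Now the clockwise twist about the slug's axis (3 mm along tool x), first half.

```bash
python3 -m handwheel '[[[0,-0.02,-0.03],[0,0,0.065],0],[[0.003,-0.039,-0.03],[0,0,0.13],0],[[0.006,-0.058,-0.03],[0,0,0.195],0],[[0.01,-0.077,-0.03],[0,0,0.26],0],[[0.016,-0.096,-0.03],[0,0,0.325],0],[[0.023,-0.114,-0.03],[0,0,0.39],0],[[0.023,-0.114,-0.03],[0,0,0.39],0]]'; python3 -c "
from h import *
s=state();T=R.from_rotvec(s['tool_rot']).as_matrix();print(np.degrees(np.arctan2(T[1,0],T[0,0])),s['ft_torque'].round(3),s['force'].round(1),T[:,2].round(3))"
```

```text
time_s: 13.0
position: [0.5858, -0.2043, 0.0467]
tool_rot: [1.507, 2.754, -0.0]
force: [0.5, -0.9, 4.6]
width: 0.0131
grip_force: 59.5
122.64273181551673 [-0.269  0.112 -0.012] [ 0.5 -0.9  4.6] [ 0.002 -0.001 -1.   ]
```

```bash
python3 -m handwheel '[[[0,-0.02,0],[0,0,0.065],0],[[0.003,-0.039,0],[0,0,0.13],0],[[0.006,-0.058,0],[0,0,0.195],0],[[0.01,-0.077,0],[0,0,0.26],0],[[0.016,-0.096,0],[0,0,0.325],0],[[0.023,-0.115,0],[0,0,0.395],0],[[0.023,-0.115,0],[0,0,0.395],0],[[0.023,-0.115,0],[0,0,0.395],0]]'
python3 - <<'E'
from h import *
a=capture("side")[:,:,::-1];cv2.imwrite("pics/s9.png",a)
s=state();T=R.from_rotvec(s['tool_rot']).as_matrix();th=np.arctan2(T[1,0],T[0,0]);print(np.degrees(th),s['ft_torque'].round(3),s['force'].round(1),T[:,2].round(3),s['position'])
for d in(90,100,110,145): 
    x=[.5836,-.2022,.012,np.radians(d)];print(d,proj("side",[pt(.029,0,.0385)(x),pt(.029,np.pi,.0385)(x)]).round(1).tolist())
u,v=proj("side",[.5836,-.2022,.05])[0].astype(int)
g=a.mean(2).astype(int);print("cols",u-18)
for r in range(v-8,v+16): print(r,' '.join(f"{q:3d}" for q in g[r,u-18:u+19]))
E
```

```text
time_s: 13.8
position: [0.5842, -0.2049, 0.0467]
tool_rot: [2.016, 2.407, -0.001]
force: [-1.7, -1.3, 6.5]
width: 0.0129
grip_force: 59.6
100.09917397153038 [-0.29   0.504 -0.   ] [-1.8 -1.8  5.8] [ 0.001 -0.001 -1.   ] [ 0.58424197 -0.20486634  0.04670141]
90 [[371.6, 268.9], [381.7, 291.2]]
100 [[369.0, 269.4], [384.3, 290.6]]
110 [[366.7, 270.2], [386.8, 289.7]]
145 [[361.2, 275.1], [392.1, 284.4]]
cols 358
271 148 146 140 128 102  75  53  44  29  22  17  17  16  17  18  17  26  49  67  73  63  49  58  65  64  64  61  49  49  65  67  50  52 105 140 145 151
272 144 138 123  95  63  38  31  26  23  20  16  18  16  17  18  20  31  51  68  73  62  50  61  65  64  65  64  61  60  68  65  48  64 116 146 146 148
273 135 118  86  50  28  49  69  65  55  46  22  18  17  18  19  22  36  55  69  73  62  51  62  65  65  64  66  65  65  68  62  44  78 127 146 143 141
274 112  76  44  23  33  71  96  89  72  54  25  20  17  18  19  21  38  59  70  73  61  49  59  63  65  64  64  62  61  64  59  38  62 112 139 140 140
275  74  34  18  20  49  84  97  86  70  55  34  22  18  18  20  24  41  62  7
[... 2261 characters left out ...]
  54  56  58  58  60  61  63  64  63  62  65  79  87  73  68  84  99 105  87  44  16  12  13
291   9  10  11   8  13  13  18  33  58  81  95  96  87  75  64  66  65  60  56  56  56  57  58  59  60  71  83  81  85  99 106 104  81  33  15  14  13
292   8   8  11   9  11   9  13  17  26  44  62  79  92  95  88  85  88  79  65  65  64  63  69  74  74  72  77  84  86  81  82  81  62  24  12  12  10
293  10  10   9  10  10  12  12  12  13  20  26  42  62  80  86  86  93  93  91  92  92  91  92  95  94  84  73  71  57  43  42  45  34  15  13  11  12
294   8   9   8   8   9   8  10  12  13  13  15  16  31  59  75  78  83  88  88  79  78  78  75  71  71  63  49  41  25  18  18  18  15  14  13  12  13
```

The near pointer's tip is at about (384.5, 291), and 45° predicts (384.3, 290.6). The slug is seated, the grip is holding and forces are low, so I'll hand in.

```bash
python3 -c "
from plant import *
print(close_job())"
```

```text
the job is handed in; nothing more can be done
None
```

I fitted the grey slug into the empty sleeve until its flange sat on the rim, twisted it 45° clockwise, and handed in with the gripper still holding it there; the final side image confirms the angle, and robot time was about 14 s of the 46 s allowed.

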